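# Slacken the vise and lift out the lifter block, level

### The job

Back the vise handwheel off half a turn (anticlockwise as you face the wheel) so that the jaws let go of the white lifter block and no further, ready for the next block. Then lift the block out level with its four lifters still standing in it, and finish while holding it level and still over the vise, its underside at least 50 mm above the jaws, so that the jaws can be brushed clean under it. Leave the caliper, the copper disc and the jar where they are.

Things in the scene. Friction and masses are not known exactly. Their poses are not given: they have to be found in the camera images.
- vise: Dark red machine vise, fixed. Origin on the bench under the middle of the block's place; x along the 125 mm wide jaws, y along the screw from the fixed jaw to the handwheel, z up. Jaw tops 81 mm above the bench; jaw faces at y = -18 (fixed) and +18 mm (moving, when closed). Moving jaw to y = 62, nut bracket y = 105 to 131 mm, 86 mm high, then bare screw, 22 mm thick, to the wheel at y = 195 mm.
- vise_seat (a point): Point of the vise on top of its ways, midway between the jaws as clamped, 45 mm above the bench.
- wheel_centre (a point): Centre of the steel handwheel on the vise screw, 65 mm above the bench; it turns about the vise's y. Flat wheel, nothing stands out from it: round rim 16 mm thick, its centre line a circle of 46 mm radius, 3 spokes 10 mm thick, hub 32 mm across and 24 mm long. The rim can be pinched at its top across the vise's y; about 55 mm are free between rim and nut bracket.
- wheel_mark (a point): Yellow painted band on the rim, at its centre line, 46 mm from the wheel's centre; it starts close to the top of the wheel.
- handwheel (a joint): Angle of the handwheel (rad): 0 with the mark on top and the jaws just touching the block; starts clamped, about -0.15 to -0.05. It grows anticlockwise seen from the wheel end: the top of the rim goes towards the vise's +x. One turn opens the jaws 5 mm; the wheel travels with the jaw. Turning takes about 0.12 N m (3 N at the rim); it stays where it is left.
- block: White acetal block, 152 mm long (its x, along the jaws), 36 mm thick (its y, across the jaws), 76 mm high, about 0.5 kg. Origin at the centre of its underside. Clamped, standing 45 mm above the bench, its top at 121 mm, 40 mm above the jaws. Four blind bores 30 mm deep in its top on the centre line at x = -59, -30, 30, 59 mm; the middle is solid.
- lifter0: Steel valve lifter, 22 mm across, 52 mm long, 60 g, standing loose in the block's bore at x = -59 mm, 22 mm of it above the block. Origin at the centre of its lower end, z up along it.
- lifter1: The same, in the bore at x = -30 mm.
- lifter2: The same, in the bore at x = 30 mm.
- lifter3: The same, in the bore at x = 59 mm.
- caliper: Bystander: caliper with a green housing, lying flat along its x, 230 by 81 mm, 15 mm high. Origin under the middle of its beam.
- disc: Bystander: copper coloured ring, 96 mm across, 6 mm high. Origin at the centre of its underside.
- jar: Bystander: amber jar with a brass lid, 68 mm across, 84 mm high. Origin at the centre of its underside.
- jaw (a joint): Travel of the moving jaw along the vise's y (m): 0 when it just touches the block, growing as it opens; half a turn of the handwheel makes about 0.0025.

How it is judged (in metres and radians):
On the way:
1. the handwheel is backed off half a turn (give or take 40 degrees), the block still standing in the vise (distance of wheel_mark from where it was at the start of the episode above 0.0865 m and value of joint handwheel between 2 and 4 rad and z of block in the frame of vise below 0.055 m), for 0.2 s.
At the end, for the whole second after the job is handed in: Handwheel half a turn (within 40 degrees) past its start, opening; block held in the fingers, underside 48 mm or more above the jaw tops, within 80 mm of its place in plan, within 5 degrees of level, under 20 mm/s, clear of the vise, the four lifters fully down in their bores (distance of wheel_mark from where it was at the start of the episode above 0.0865 m and value of joint handwheel between 2 and 4 rad and height (world z) of block above 0.129 m and horizontal distance between block and vise_seat below 0.08 m and angle between block's own z axis and vertical below 0.09 rad and linear speed of block below 0.02 m/s and angular speed of block below 0.1 rad/s and contact force between the fingers and block above 3 N and contact force between block and vise below 0.1 N and z of each of lifter0, lifter1, lifter2, lifter3 in the frame of block below 0.052 m and distance between each of lifter0, lifter3 and block below 0.085 m and distance between each of lifter1, lifter2 and block below 0.065 m); the arm keeps its last pose, push and grip.
It fails at once if the block is tilted by more than 15 degrees (angle between block's own z axis and vertical above 0.26 rad).
It fails at once if a bystander (caliper, disc or jar) is shifted by more than 15 mm (distance of any of caliper, disc, jar from where it was at the start of the episode above 0.015 m).
It also fails if it takes over 64 s, if anything falls off the work surface, if the arm or the gripper's body presses on something with over 40 N, if the wrist force passes 120 N, or if a joint passes its speed limit or range.

### The arm

A 7-joint arm with a two-finger parallel gripper is mounted at the origin on the work surface. World frame = base frame: x ahead of the robot, y to its left, z up, the work surface at z = 0. Lengths are in mm, angles in rad, forces in N, time in s.
With the tool pointing down it reaches from about 425 to 950 mm from the base axis. Payload 4.7 kg.
Tool frame: the origin (TCP) lies on the centre line of the jaws, within the pads' length; the fingertips stand 25 mm ahead of it and the grasp point (between the pads) lies 6 mm ahead of it (env.tcp_to_tips is the distance from the TCP to the fingertips, in mm); z points along the fingers, y is the direction in which the jaws open and shut (so a half turn about z gives the same grasp; the last joint's range is limited). The gripper opens to 85 mm and grips with 20 to 120 N. Pads are 22 mm wide; open, the fingers measure 114 mm over their backs; the gripper's body (76 mm by 85 mm) begins 54 mm behind the grasp point. The pads swing forward as they close: fully open they stand 13 mm farther back than shut.
Start: joints at [-1.141, 0.469, -0.049, 1.532, 0.024, 1.141, -0.082], TCP at [298.903, 605.229, 256.335] pointing down, gripper open.
Joint ranges: [-2.59, 2.59], [-0.33, 1.99], [-1.39, 1.29], [0.1, 2.45], [-1.04, 4.18], [0.21, 1.99], [-2.66, 2.66]. Speed limits (rad/s): [2.57, 2.57, 3.14, 3.14, 3.14, 3.14, 3.14].

### API

Orientations are given as a unit quaternion [x, y, z, w].
In Python, from rig import env gives the robot as it stands.
- The arm moves only by the tool apply_moves, never from a script. Its argument "rows" is a list of rows, each a list of 7 numbers: the shift along the tool's x, y, z in m, then the turn, a rotation vector about the tool's x, y, z in degrees, then the opening, from -1 (shut) to 1 (fully open), so that 0 is half open. A call has 1 to 8 rows; each row is the pose to reach, as a shift and turn from the pose measured when the call began, along the tool's axes at that moment; what a row does not reach only later rows make up. A row lasts 1/12 s, in which the tool goes at most 41.7 mm and 7.16 degrees, less where a joint would pass 70% of its speed; a pose out of reach is approached as far as the arm can. A call with a gripper value outside its range is refused whole. The fingers move at their own pace and stop on an object; "newtons" is the grip in N (left out, the last holds). Time passes only in rows, so rows that repeat a pose let the fingers close. It gives the time, the measured TCP pose, the force and the opening at its end, in the units of the state.
- env.state(): the state, without advancing time (a new reading comes with each control period).
- env.read_camera(name): name is "scene" or "top" or "wrist"; returns a dict with "img" (420x560x3 uint8, blue, green, red), "intrinsics" (3x3 intrinsics, pixels), "D" ([k1, k2, p1, p2, k3] as OpenCV has them; the pictures are not rectified), "R" (3x3) and "t" (3): a world point X has camera coordinates R X + t. Camera axes: x right, y down, z forward; pixel columns grow to the right and rows downward; lengths in mm; the calibration is good to about 2 mm. A picture is of the moment at which its call begins. There is no depth.
- env.hand_in(): hands the job in, once; it reports no verdict.
Trained networks look in a picture, given as the dict that the camera call returned (one of the last four; its "shot" number tells which), for a name from the list of things; names that differ only in an ending like _2 or _b are one class to them, and where a whole thing is asked for, a point or a joint stands for the part that bears it (a point fixed in the world has none). Each returns a list of dicts, best first, with "score" (0 to 1); they miss things now and then, are a little off and sometimes report something else, mostly with a low value. They report only what shows in the picture. A call takes as long as a camera call.
- env.look_for(picture, query): "position" ([column, row] in pixels, amid what is visible of it).
- env.mark_of(picture, query): "position" ([column, row] in pixels: a listed point, or the origin of a listed thing).
The state is a dict: "time": time; "qpos": joint angles; "qd": joint speeds; "joint_torque": joint torques, N m; "tool_pos": TCP position; "tool_rot": TCP orientation; "ft_force": force on the tool from outside, world axes, zero at the start; "ft_torque": the same for the moment, N m; "opening": finger opening in mm.
Only numpy, scipy, OpenCV 4.12 (cv2) and the standard library are available. Lean on these libraries where they do the work, as an engineer would, in place of code of your own. Each camera call takes 0.05 s, during which the arm holds its last target.

## Working session

There is one attempt and no reset: what is moved stays moved. The work goes in short steps, Python scripts to look and compute and a tool call to move; the robot and the scene stay as the last step left them, time stands still between calls to the robot, and variables do not carry over. Pictures are saved under pics/ and viewed, and the job is handed in when it is done.

Besides the shell and the picture viewer there is one more tool, called after ">>>" as name([rows], argument=value, ...), one row to a line, values as JSON. apply_moves: Moves the arm, as the interface text tells. Its arguments: {"type":"object","properties":{"rows":{"type":"array","items":{"type":"array","items":{"type":"number"}}},"newtons":{"type":"number"}},"required":["rows"]}

```bash
ls; mkdir -p pics; python3 - <<'E'
from rig import env
import cv2,json,pickle
s=env.state();print({k:s[k] for k in s})
P={}
for n in ["scene","top","wrist"]:
    p=env.read_camera(n);cv2.imwrite(f"pics/a_{n}.png",p["img"]);P[n]=p
    print(n,p["intrinsics"],p["D"],p["R"],p["t"])
    for q in ["vise_seat","wheel_centre","wheel_mark","block","vise","lifter0","lifter3","caliper","disc","jar"]:
        print(q,[(r["position"],round(r["score"],2)) for r in env.mark_of(p,q)[:4]])
pickle.dump(P,open("p0.pkl","wb"))
E
```

```text
pics
{'time': 0.0, 'qpos': array([-1.14091367,  0.46948473, -0.04862858,  1.53370537,  0.02413632,
        1.14096431, -0.08230572]), 'qd': array([-0.00044275,  0.00120868, -0.00052513, -0.00067021, -0.00073346,
        0.00021391,  0.00093207]), 'joint_torque': array([ 7.37578939e-04, -5.10312760e+01, -4.61650605e-02, -2.37711364e+01,
        1.07142865e-02,  7.72662868e-03, -2.00182228e-05]), 'tool_pos': array([298.67193568, 604.73379447, 255.2274408 ]), 'tool_rot': array([ 2.27349988e-01,  9.73812615e-01, -9.70568357e-04, -1.80895503e-04]), 'ft_force': array([ 0.49663063,  0.92691461, -0.38912647]), 'ft_torque': array([0.01183108, 0.02256582, 0.01846481]), 'opening': 85.51146114332268}
scene [[396.44037121   0.         276.4149497 ]
 [  0.         396.44037121 201.06258508]
 [  0.           0.           1.        ]] [0.00604096 0.         0.         0.         0.        ] [[ 0.7381412   0.67464561 -0.00092984]
 [ 0.55647619 -0.60962809 -0.56452444]
 [-0.3814208   0.41618131 -0.82541583]] [-439.91379886 -302.8574534  1377.48257357]
vise_seat [([242.3, 235.4], 0.93), ([324.9, 132.4]
[... 1259 characters left out ...]
193.0], 0.53)]
caliper [([146.9, 255.4], 0.92), ([254.1, 231.2], 0.73), ([331.0, 193.9], 0.65)]
disc [([437.3, 240.1], 0.69), ([339.7, 225.1], 0.33)]
jar [([231.6, 154.5], 0.92)]
wrist [[302.47769688   0.         283.57721189]
 [  0.         302.47769688 208.1455825 ]
 [  0.           0.           1.        ]] [-0.05659903  0.          0.          0.          0.        ] [[ 4.42223798e-01  8.96904277e-01 -9.11269010e-04]
 [ 8.53595646e-01 -4.20557888e-01  3.07417527e-01]
 [ 2.75340853e-01 -1.36725202e-01 -9.51574292e-01]] [-673.63708592  -40.90998488  379.81615485]
vise_seat []
wheel_centre []
wheel_mark []
block []
vise []
lifter0 []
lifter3 []
caliper [([190.2, 354.3], 0.4)]
disc []
jar []
```

View pics/a_scene.png

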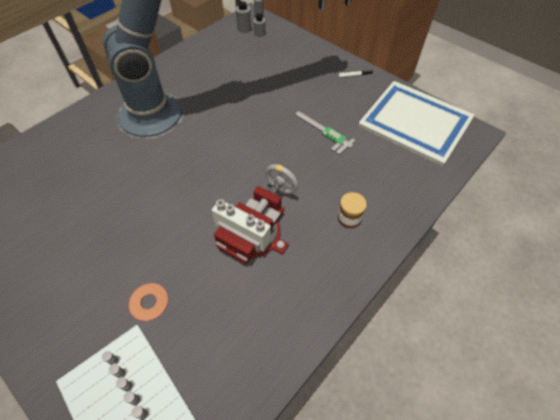

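View pics/a_top.png

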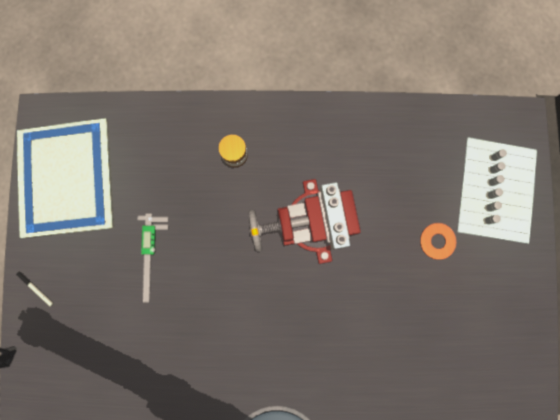

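```bash
cat > h.py <<'E'
import numpy as np,cv2,pickle
def ray(p,px):
    u=cv2.undistortPoints(np.array([[px]],float),np.array(p["intrinsics"]),np.array(p["D"],float))[0,0]
    R=np.array(p["R"]);t=np.array(p["t"]).ravel()
    return -R.T@t, R.T@np.array([u[0],u[1],1.])
def atz(p,px,z):
    c,d=ray(p,px);return c+d*(z-c[2])/d[2]
def tri(l):
    A=np.zeros((3,3));b=np.zeros(3)
    for p,px in l:
        c,d=ray(p,px);d/=np.linalg.norm(d);M=np.eye(3)-np.outer(d,d);A+=M;b+=M@c
    return np.linalg.solve(A,b)
def proj(p,X):
    return cv2.projectPoints(np.array(X,float).reshape(-1,1,3),cv2.Rodrigues(np.array(p["R"]))[0],np.array(p["t"],float),np.array(p["intrinsics"]),np.array(p["D"],float))[0][:,0]
E
python3 - <<'E'
from h import *
P=pickle.load(open("p0.pkl","rb"));T=P["top"];S=P["scene"]
for n,a,b,z in [("seat",(333.2,214.9),(242.3,235.4),45),("wc",(255.4,232.3),(281.5,175.1),65),("mark",(252.5,228.2),(275.5,164.4),111),("jar",(231.6,154.5),(346.2,220.3),0),("disc",(437.3,240.1),(154.3,302.2),0),("cal",(146.9,255.4),(324.5,133),0)]:
    print(n,atz(T,a,z).round(1),atz(S,b,z).round(1),tri([(T,a),(S,b)]).round(1))
for l in [(338.7,237.4),(335.6,227.6),(333.7,206.8),(332.4,193.0)]: print(atz(T,l,91).round(1),atz(T,l,143).round(1))
for l in [(261.3,236.9),(251.6,229.0),(231.1,216.5),(219.4,212.6)]: print(atz(S,l,91).round(1),atz(S,l,143).round(1))
for n in ("top","scene"):
    im=P[n]["img"]; c=im[130:310,180:400] if n=="top" else im[120:290,180:390]
    cv2.imwrite(f"pics/b_{n}.png",cv2.resize(c,None,fx=3.4,fy=3.4,interpolation=cv2.INTER_CUBIC))
E
```

```text
seat [ 600.7 -138.4   45. ] [ 600.9 -139.6   45. ] [ 600.6 -138.9   43.9]
wc [553.6  55.8  65. ] [552.2  69.7  65. ] [555.8  58.6  77.5]
mark [559.7  60.1 111. ] [538.3  59.5 111. ] [553.4  53.4 130.5]
jar [765.9 126.4   0. ] [764.5 110.9   0. ] [764.7 123.5 -12.6]
disc [ 541.6 -418.1    0. ] [ 553.5 -408.1    0. ] [ 545.9 -413.5   -5.5]
cal [494.8 343.9   0. ] [505.2 337.5  -0. ] [496.1 349.4 -15.8]
[ 540.9 -146.5   91. ] [ 537.4 -140.3  143. ]
[ 564.6 -139.1   91. ] [ 559.9 -133.3  143. ]
[ 615.2 -134.8   91. ] [ 608.2 -129.1  143. ]
[ 649.  -131.8   91. ] [ 640.5 -126.3  143. ]
[ 660.1 -126.5   91. ] [ 681.4 -146.4  143. ]
[ 626.  -126.5   91. ] [ 649.3 -146.4  143. ]
[ 560.2 -135.6   91. ] [ 587.5 -155.   143. ]
[ 528.9 -147.9   91. ] [ 558.  -166.5  143. ]
```

View crops.

View pics/b_scene.png

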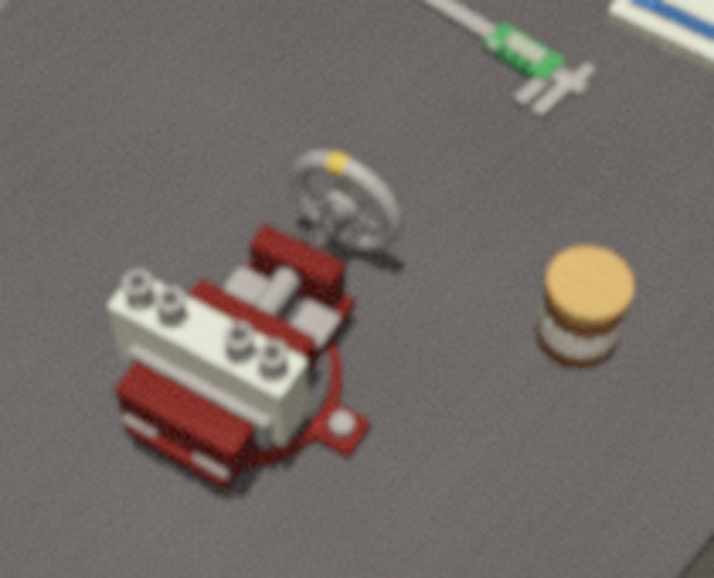

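View pics/b_top.png

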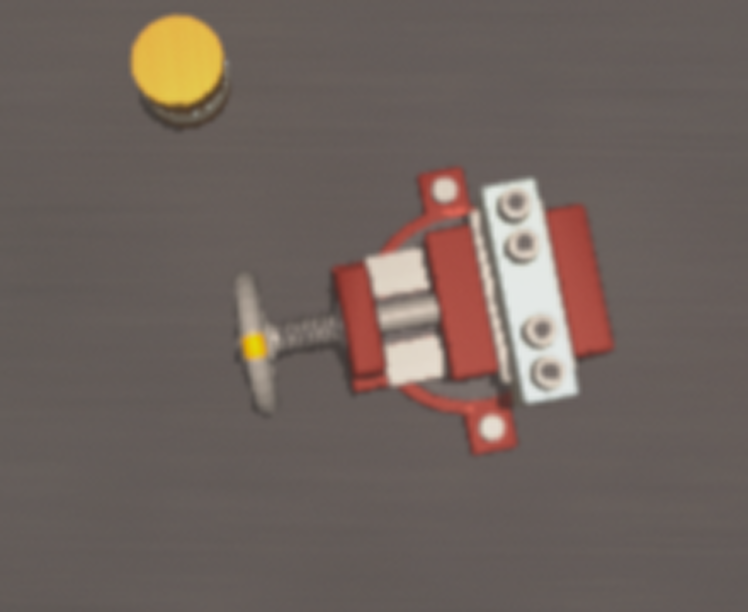

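```bash
python3 - <<'E'
from h import *
from scipy.optimize import least_squares
P=pickle.load(open("p0.pkl","rb"));T=P["top"];S=P["scene"]
f=lambda l,o:(np.array(l,float)+.5)/3.4-.5+o
lt=[[-59,0,143],[-30,0,143],[30,0,143],[59,0,143]]
M=np.array(lt+[[76,18,121],[76,-18,121],[-76,-18,121],[-76,18,121]],float)
t=f([(550,371),(541,329),(525,243),(515,202),(484,188),(536,180),(578,393),(525,403)],[180,130])
Ms=np.array(lt+[[-76,-18,121],[76,18,121]],float)
s=f([(138,282),(172,298),(240,335),(273,353),(109,303),(306,365)],[180,120])
# order scene: left is -x
def X(q,m):
    c,d=np.cos(q[2]),np.sin(q[2]);return m@np.array([[c,d,0],[-d,c,0],[0,0,1]])+[q[0],q[1],0]
for w in [(1,0),(0,1),(1,1)]:
    r=lambda q:np.r_[w[0]*(proj(T,X(q,M))-t).ravel(),w[1]*(proj(S,X(q,Ms))-s).ravel()]
    o=least_squares(r,[600,-140,.2],loss='soft_l1');print(w,o.x,r(o.x).round(1))
q=o.x
print("wheel c",X(q,np.array([[0,195,65.]])),"top",X(q,np.array([[0,195,111.],[0,195,119]])))
print("px mark",proj(T,X(q,np.array([[0,195,119.]]))),f([(255,346)],[180,130]),proj(S,X(q,np.array([[0,195,115.]]))),f([(338,162)],[180,120]))
m=f([(255,346)],[180,130])[0];print(atz(T,m,119),tri([(T,m),(S,f([(338,162)],[180,120])[0])]))
E
```

```text
(1, 0) [ 5.91881172e+02 -1.35658997e+02  1.87751636e-01] [ 0.1  0.1  0.3  0.1  0.   0.   0.6 -0.  -0.1  0.  -0.5 -0.3 -0.4  0.
  0.1 -0.1 -0.  -0.  -0.  -0.  -0.  -0.  -0.  -0.  -0.   0.  -0.  -0. ]
(0, 1) [ 5.95638950e+02 -1.33074178e+02  1.75547737e-01] [-0.  -0.  -0.  -0.  -0.  -0.  -0.  -0.  -0.  -0.  -0.  -0.  -0.  -0.
 -0.  -0.   0.4 -0.3 -0.3  0.1 -0.4  0.2 -0.2  0.3  0.3  0.3  0.2 -0.7]
(1, 1) [ 5.93030105e+02 -1.34767851e+02  1.83512316e-01] [-0.4 -0.3 -0.1 -0.4 -0.3 -0.5  0.3 -0.5 -0.3 -0.5 -0.8 -0.7 -1.  -0.4
 -0.4 -0.6 -0.9 -0.4 -1.5  0.  -1.6 -0.1 -1.4  0.  -1.   0.3 -1.  -1.1]
wheel c [[557.44571839  56.95786793  65.        ]] top [[557.44571839  56.95786793 111.        ]
 [557.44571839  56.95786793 119.        ]]
px mark [[253.61509033 228.8547255 ]] [[254.64705882 231.41176471]] [[279.99630292 167.60441449]] [[279.05882353 167.29411765]]
[551.43456885  54.43465772 119.        ] [552.89873944  55.91743142 113.18626503]
```

```bash
cat >> h.py <<'E'
from scipy.spatial.transform import Rotation as Ro
V=np.array([593.0,-134.8]);YAW=0.185
def vis(x,y,z,V=None,yaw=None):
    V=globals()['V'] if V is None else V; yaw=YAW if yaw is None else yaw
    c,s=np.cos(yaw),np.sin(yaw);return np.array([V[0]+c*x-s*y,V[1]+s*x+c*y,z])
def need(st,pos,yaw=None,tilt=0):
    """row (m,deg) to bring TCP to pos with tool y along vise y; tilt: about vise y, deg"""
    yaw=YAW if yaw is None else yaw
    c,s=np.cos(yaw),np.sin(yaw)
    y=np.array([-s,c,0]);z=np.array([0,0,-1.]);x=np.cross(y,z)
    G=Ro.from_rotvec(np.radians(tilt)*y)*Ro.from_matrix(np.c_[x,y,z])
    C=Ro.from_quat(st["tool_rot"])
    d=C.inv().apply(np.array(pos)-st["tool_pos"])
    r=np.degrees((C.inv()*G).as_rotvec())
    return (d/1000).round(4),r.round(2)
E
python3 - <<'E'
from h import *
from rig import env
s=env.state();print(s["time"],need(s,vis(0,195,235)))
E
```

```text
1.65 (array([-0.4744, -0.3773,  0.0213]), array([  0.  ,   0.  , -36.89]))
```

>>> apply_moves([
  [-0.474, -0.377, 0.021, 0, 0, -36.9, 0],
  [-0.474, -0.377, 0.021, 0, 0, -36.9, 0],
  [-0.474, -0.377, 0.021, 0, 0, -36.9, 0],
  [-0.474, -0.377, 0.021, 0, 0, -36.9, 0],
  [-0.474, -0.377, 0.021, 0, 0, -36.9, 0],
  [-0.474, -0.377, 0.021, 0, 0, -36.9, 0],
  [-0.474, -0.377, 0.021, 0, 0, -36.9, 0],
  [-0.474, -0.377, 0.021, 0, 0, -36.9, 0],
], newtons=30)

```text
time: 2.32
tool_pos: [441.1, 302.7, 245.1]
tool_rot: [-0.093, 0.996, 0.0, 0.0]
ft_force: [1.0, -0.4, -0.3]
opening: 42.5
```

```bash
python3 - <<'E'
from h import *
from rig import env
s=env.state();print(s["time"],s["tool_pos"],need(s,vis(0,195,235)))
E
```

```text
2.3167 [441.05790863 302.69465967 245.07880309] (array([-0.0688, -0.263 ,  0.01  ]), array([0.03, 0.04, 0.02]))
```

>>> apply_moves([
  [-0.069, -0.263, 0.01, 0, 0, 0, 0],
  [-0.069, -0.263, 0.01, 0, 0, 0, 0],
  [-0.069, -0.263, 0.01, 0, 0, 0, 0],
  [-0.069, -0.263, 0.01, 0, 0, 0, 0],
  [-0.069, -0.263, 0.01, 0, 0, 0, 0],
  [-0.069, -0.263, 0.01, 0, 0, 0, 0],
  [-0.069, -0.263, 0.01, 0, 0, 0, 0],
  [-0.069, -0.263, 0.01, 0, 0, 0, 0],
])

```text
time: 2.98
tool_pos: [559.4, 49.4, 235.0]
tool_rot: [-0.087, 0.996, -0.002, 0.001]
ft_force: [0.1, -0.2, 0.2]
opening: 42.9
```

```bash
python3 - <<'E'
from h import *
from rig import env
s=env.state();print(s["time"],s["tool_pos"])
p=env.read_camera("wrist");cv2.imwrite("pics/c_wrist.png",p["img"]);pickle.dump(p,open("c.pkl","wb"))
c=-np.array(p["R"]).T@np.array(p["t"]);print(c)
for q in ["wheel_centre","wheel_mark","vise_seat","block"]:
    print(q,[(r["position"],round(r["score"],2)) for r in env.mark_of(p,q)[:3]])
print(proj(p,[vis(0,195,111),vis(0,195,119),vis(0,195,65),vis(0,0,45)]))
E
```

```text
2.9833 [559.41053537  49.43579682 235.0472212 ]
[481.54542444  34.91638586 351.96192167]
wheel_centre [([295.0, 197.9], 0.61)]
wheel_mark [([292.2, 202.5], 0.71)]
vise_seat []
block [([108.6, 192.0], 0.8), ([69.5, 139.6], 0.34)]
[[294.84703822 208.31262064]
 [295.15513942 211.35476191]
 [293.38014091 193.84630943]
 [110.47825158 190.71380274]]
```

View pics/c_wrist.png

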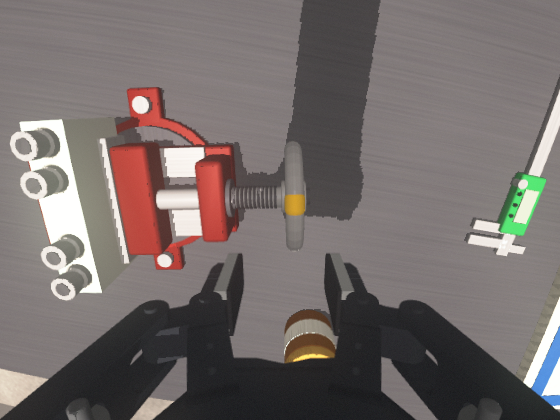

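```bash
python3 - <<'E'
from h import *
from rig import env
s=env.state();print(s["time"],s["tool_pos"])
print(need(s,vis(-35,195,160)),need(s,vis(-35,195,101)))
E
```

```text
3.2333 [556.88915529  58.73918644 235.04661771]
(array([ 0.0352, -0.0019,  0.075 ]), array([0.07, 0.04, 0.18])) (array([ 0.0352, -0.0019,  0.134 ]), array([0.07, 0.04, 0.18]))
```

>>> apply_moves([
  [0.035, -0.002, 0.07, 0, 0, 0.2, 0],
  [0.035, -0.002, 0.075, 0, 0, 0.2, 0],
  [0.035, -0.002, 0.075, 0, 0, 0.2, 0],
  [0.035, -0.002, 0.105, 0, 0, 0.2, 0],
  [0.035, -0.002, 0.134, 0, 0, 0.2, 0],
  [0.035, -0.002, 0.134, 0, 0, 0.2, 0],
  [0.035, -0.002, 0.134, 0, 0, 0.2, 0],
])

```text
time: 3.82
tool_pos: [522.4, 51.5, 100.8]
tool_rot: [-0.093, 0.996, 0.001, -0.001]
ft_force: [1.1, 0.4, 0.6]
opening: 42.6
```

```bash
python3 - <<'E'
from h import *
from rig import env
s=env.state();print(s["time"],s["tool_pos"],need(s,vis(-35,195,101)))
p=env.read_camera("wrist");cv2.imwrite("pics/d_wrist.png",p["img"])
E
```

```text
3.8167 [522.38695781  51.46880208 100.7612401 ] (array([-0.0001, -0.0011, -0.0002]), array([ 0.1 , -0.11,  0.08]))
```

View pics/d_wrist.png

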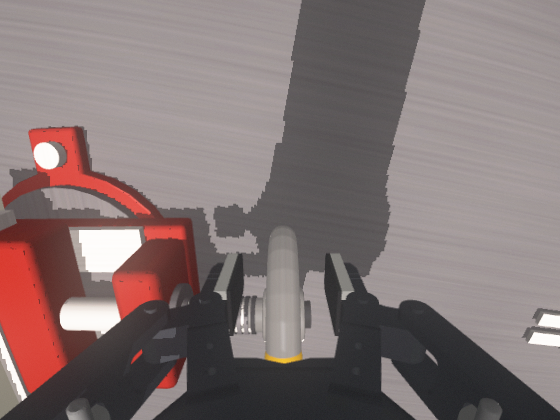

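Rim (col 283) lies centred between the pads (cols 240 and 328). Close.

>>> apply_moves([
  [0, 0, 0, 0, 0, 0, -1],
  [0, 0, 0, 0, 0, 0, -1],
  [0, 0, 0, 0, 0, 0, -1],
  [0, 0, 0, 0, 0, 0, -1],
  [0, 0, 0, 0, 0, 0, -1],
  [0, 0, 0, 0, 0, 0, -1],
], newtons=35)

```text
time: 4.37
tool_pos: [525.1, 51.5, 104.0]
tool_rot: [-0.093, 0.996, 0.001, 0.003]
ft_force: [-1.2, -1.3, 6.8]
opening: 15.2
```

```bash
python3 - <<'E'
from h import *
from rig import env
s=env.state();print(s["time"],s["tool_pos"],s["ft_force"],s["opening"])
R0=46
for a in range(-50,51,5):
    # tool x = -vise x
    p0=np.array([R0*np.sin(np.radians(-49.5)),R0*np.cos(np.radians(-49.5))]);p=np.array([R0*np.sin(np.radians(a)),R0*np.cos(np.radians(a))])
    d=p-p0;print(a,(-d[0]).round(1),(-d[1]).round(1))
E
```

```text
4.3667 [525.11171476  51.54285497 104.02803904] [-1.24791138 -1.3322346   6.76207121] 15.219659544514725
-50 0.3 0.3
-45 -2.5 -2.7
-40 -5.4 -5.4
-35 -8.6 -7.8
-30 -12.0 -10.0
-25 -15.5 -11.8
-20 -19.2 -13.4
-15 -23.1 -14.6
-10 -27.0 -15.4
-5 -31.0 -16.0
0 -35.0 -16.1
5 -39.0 -16.0
10 -43.0 -15.4
15 -46.9 -14.6
20 -50.7 -13.4
25 -54.4 -11.8
30 -58.0 -10.0
35 -61.4 -7.8
40 -64.5 -5.4
45 -67.5 -2.7
50 -70.2 0.3
```

>>> apply_moves([
  [-0.0033, 0, -0.0029, 0, 0, 0, -1],
  [-0.0071, 0, -0.0058, 0, 0, 0, -1],
  [-0.0106, 0, -0.0078, 0, 0, 0, -1],
  [-0.015, 0, -0.0099, 0, 0, 0, -1],
  [-0.0188, 0, -0.0112, 0, 0, 0, -1],
  [-0.0234, 0, -0.0124, 0, 0, 0, -1],
  [-0.0274, 0, -0.0129, 0, 0, 0, -1],
  [-0.0322, 0, -0.0132, 0, 0, 0, -1],
])

```text
time: 5.03
tool_pos: [552.8, 57.5, 117.5]
tool_rot: [-0.093, 0.996, 0.001, -0.002]
ft_force: [-9.1, 1.1, 5.2]
opening: 15.0
```

```bash
cat > w.py <<'E'
from h import *
from rig import env
s=env.state()
g=s["tool_pos"]+Ro.from_quat(s["tool_rot"]).apply([0,0,6])
d=g[:2]-V;x=d@[np.cos(YAW),np.sin(YAW)];y=d@[-np.sin(YAW),np.cos(YAW)]
print("t",s["time"],"tcp",s["tool_pos"].round(1),"vise xyz grasp",round(x,1),round(y,1),round(g[2],1),"phi",np.degrees(np.arctan2(x,g[2]-65)).round(1),"r",np.hypot(x,g[2]-65).round(1),"F",s["ft_force"].round(1),"open",round(s["opening"],1),"rot",need(s,s["tool_pos"])[1])
E
python3 w.py; python3 - <<'E'
from rig import env
import cv2
for n in ["scene","wrist"]:
    p=env.read_camera(n);cv2.imwrite(f"pics/e_{n}.png",p["img"])
    print(env.mark_of(p,"wheel_mark")[:2])
E
```

```text
t 5.0333 tcp [552.8  57.5 117.5] vise xyz grasp -4.2 196.4 111.5 phi -5.1 r 46.6 F [-9.1  1.1  5.2] open 15.0 rot [ 0.14 -0.26  0.12]
[{'position': [284.9, 171.9], 'score': 0.67}]
[{'position': [283.2, 326.2], 'score': 0.67}]
```

View pics/e_wrist.png

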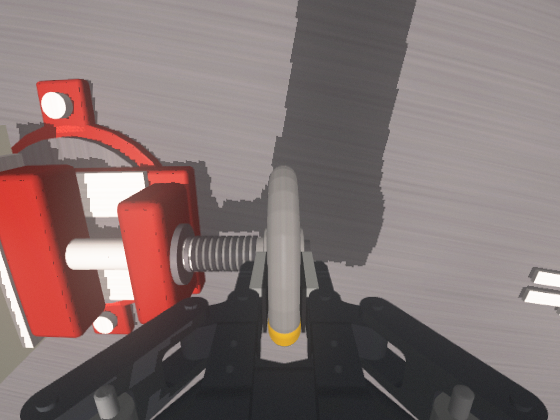

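>>> apply_moves([
  [-0.0066, 0, 0, 0, 0, 0, -1],
  [-0.0123, 0, 0.0006, 0, 0, 0, -1],
  [-0.0178, 0, 0.0019, 0, 0, 0, -1],
  [-0.0231, 0, 0.0039, 0, 0, 0, -1],
  [-0.0281, 0, 0.0065, 0, 0, 0, -1],
  [-0.0328, 0, 0.0098, 0, 0, 0, -1],
  [-0.0371, 0, 0.0135, 0, 0, 0, -1],
  [-0.0398, 0, 0.0165, 0, 0, 0, -1],
])

```text
time: 5.9
tool_pos: [592.9, 66.1, 102.3]
tool_rot: [-0.094, 0.996, 0.002, -0.002]
ft_force: [-6.7, 1.1, 8.8]
opening: 14.9
```

```bash
python3 w.py; python3 - <<'E'
from rig import env
import cv2
for n in ["scene","wrist","top"]:
    p=env.read_camera(n);cv2.imwrite(f"pics/f_{n}.png",p["img"])
    print(env.mark_of(p,"wheel_mark")[:2])
    if n=="scene":cv2.imwrite("pics/f_scenec.png",cv2.resize(p["img"][120:290,180:390],None,fx=3.4,fy=3.4,interpolation=cv2.INTER_CUBIC))
E
```

```text
t 5.9 tcp [592.9  66.1 102.3] vise xyz grasp 36.9 197.5 96.3 phi 49.7 r 48.4 F [-6.7  1.1  8.8] open 14.9 rot [ 0.21 -0.18  0.14]
[{'position': [293.1, 182.8], 'score': 0.8}, {'position': [246.9, 240.8], 'score': 0.74}]
[{'position': [282.3, 282.6], 'score': 0.7}]
[{'position': [332.3, 214.2], 'score': 0.36}]
```

View pics/f_scenec.png

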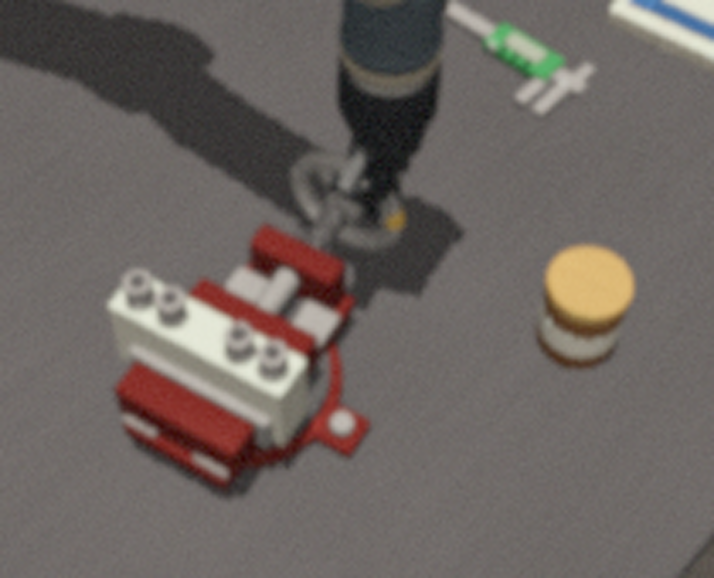

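View pics/f_wrist.png

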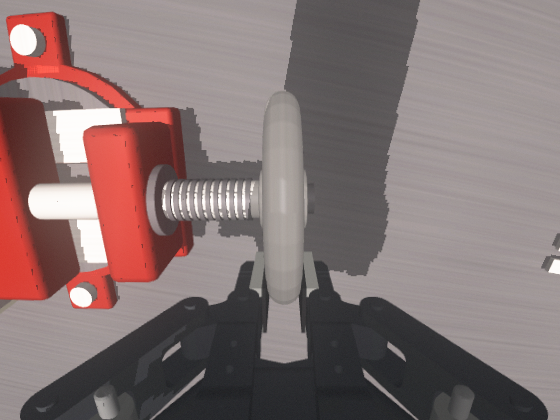

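```bash
cat > m.py <<'E'
from h import *
P=pickle.load(open("p0.pkl","rb"));S=P["scene"]
import sys
def ang(px,ref=None):
    a=np.radians(np.arange(-20,250,1));W=np.array([vis(46*np.sin(t),196.5,65+46*np.cos(t)) for t in a])
    q=proj(S,W);e=np.hypot(*(q-np.array(px)).T);i=e.argmin();return np.degrees(a[i]),e[i]
if __name__=="__main__":
    for a in sys.argv[1:]:
        px=(np.array(eval(a),float)+.5)/3.4-.5+[180,120];print(a,ang(px))
E
python3 m.py 338,162 396,220
```

```text
338,162 (np.float64(-5.0), np.float64(0.3013200956072027))
396,220 (np.float64(86.0), np.float64(2.202654909260257))
```

>>> apply_moves([
  [0, 0, 0, 0, 0, 0, 0],
  [0, 0, 0, 0, 0, 0, 0],
  [0, 0, 0, 0, 0, 0, 0],
  [0, 0, -0.02, 0, 0, 0, 0],
  [0.035, 0, -0.025, 0, 0, 0, 0],
  [0.07, 0, -0.02, 0, 0, 0, 0],
  [0.07, 0, 0, 0, 0, 0, 0],
  [0.07, 0, 0, 0, 0, 0, 0],
])

```text
time: 6.87
tool_pos: [521.9, 52.2, 100.1]
tool_rot: [-0.093, 0.996, 0.001, -0.003]
ft_force: [0.4, 0.3, 0.8]
opening: 43.0
```

```bash
python3 w.py; python3 - <<'E'
from rig import env
import cv2
for n in ["scene","wrist"]:
    p=env.read_camera(n);cv2.imwrite(f"pics/g_{n}.png",p["img"])
    if n=="scene":cv2.imwrite("pics/g_scenec.png",cv2.resize(p["img"][120:290,180:390],None,fx=3.4,fy=3.4,interpolation=cv2.INTER_CUBIC))
E
```

```text
t 6.8667 tcp [521.9  52.2 100.1] vise xyz grasp -35.5 196.9 94.1 phi -50.7 r 46.0 F [0.4 0.3 0.8] open 43.0 rot [ 0.19 -0.28  0.1 ]
```

View pics/g_wrist.png

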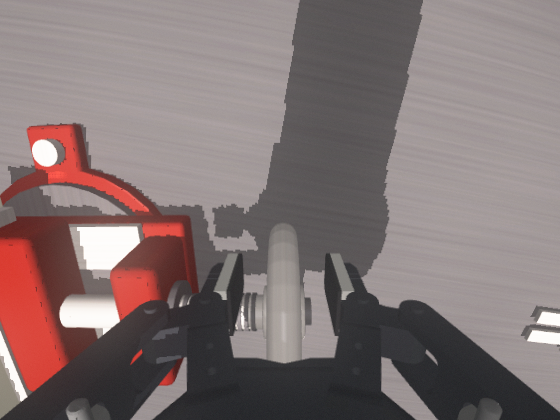

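View pics/g_scenec.png

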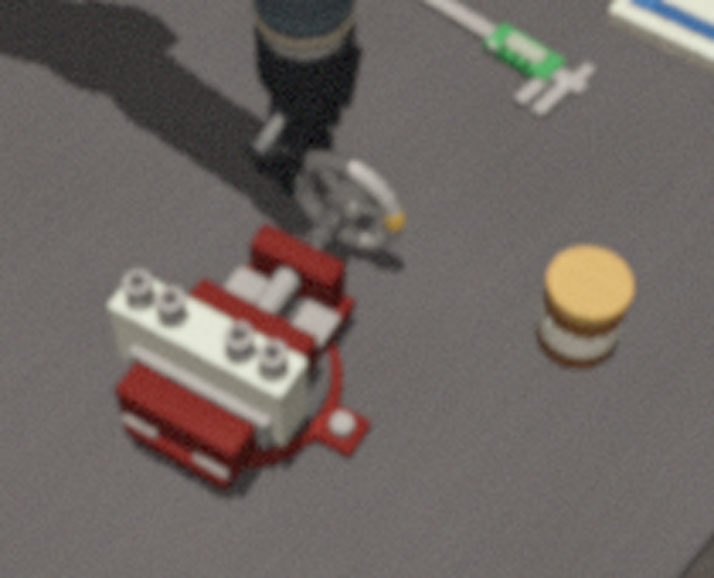

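>>> apply_moves([
  [0, 0, 0, 0, 0, 0, -1],
  [0, 0, 0, 0, 0, 0, -1],
  [0, 0, 0, 0, 0, 0, -1],
  [0, 0, 0, 0, 0, 0, -1],
  [0, 0, 0, 0, 0, 0, -1],
  [0, 0, 0, 0, 0, 0, -1],
])

```text
time: 7.47
tool_pos: [527.3, 53.1, 102.9]
tool_rot: [-0.094, 0.996, 0.002, 0.002]
ft_force: [4.1, -0.7, 2.8]
opening: 14.8
```

```bash
python3 w.py
```

```text
t 7.4667 tcp [527.3  53.1 102.9] vise xyz grasp -29.9 196.8 96.9 phi -43.2 r 43.8 F [ 4.1 -0.7  2.8] open 14.8 rot [0.16 0.24 0.15]
```

>>> apply_moves([
  [-0.0034, 0, -0.004, 0, 0, 0, -1],
  [-0.0074, 0, -0.0071, 0, 0, 0, -1],
  [-0.0116, 0, -0.0092, 0, 0, 0, -1],
  [-0.016, 0, -0.0109, 0, 0, 0, -1],
  [-0.0205, 0, -0.0121, 0, 0, 0, -1],
  [-0.0252, 0, -0.0129, 0, 0, 0, -1],
  [-0.0299, 0, -0.0131, 0, 0, 0, -1],
  [-0.0346, 0, -0.0129, 0, 0, 0, -1],
])

```text
time: 8.13
tool_pos: [558.0, 59.8, 116.2]
tool_rot: [-0.094, 0.996, 0.002, -0.002]
ft_force: [-8.5, 0.1, 5.5]
opening: 15.0
```

```bash
python3 w.py
```

```text
t 8.1333 tcp [558.   59.8 116.2] vise xyz grasp 1.4 197.7 110.2 phi 1.7 r 45.3 F [-8.5  0.1  5.5] open 15.0 rot [ 0.24 -0.26  0.15]
```

>>> apply_moves([
  [-0.005, 0, 0, 0, 0, 0, -1],
  [-0.0097, 0, 0.0006, 0, 0, 0, -1],
  [-0.0143, 0, 0.002, 0, 0, 0, -1],
  [-0.0188, 0, 0.0039, 0, 0, 0, -1],
  [-0.023, 0, 0.0062, 0, 0, 0, -1],
  [-0.0269, 0, 0.009, 0, 0, 0, -1],
  [-0.0306, 0, 0.0121, 0, 0, 0, -1],
  [-0.0338, 0, 0.0156, 0, 0, 0, -1],
])

```text
time: 8.8
tool_pos: [591.0, 67.0, 102.7]
tool_rot: [-0.093, 0.996, 0.003, -0.003]
ft_force: [-5.7, -0.2, 10.1]
opening: 14.9
```

```bash
python3 w.py; python3 - <<'E'
from rig import env
import cv2
for n in ["scene","wrist"]:
    p=env.read_camera(n);cv2.imwrite(f"pics/h_{n}.png",p["img"])
    print(env.mark_of(p,"wheel_mark")[:2])
    if n=="scene":cv2.imwrite("pics/h_scenec.png",cv2.resize(p["img"][120:290,180:390],None,fx=3.4,fy=3.4,interpolation=cv2.INTER_CUBIC))
E
python3 w.py
```

```text
t 8.8 tcp [591.   67.  102.7] vise xyz grasp 35.1 198.7 96.7 phi 47.9 r 47.3 F [-5.7 -0.2 10.1] open 14.9 rot [ 0.33 -0.33  0.12]
[{'position': [283.2, 187.6], 'score': 0.67}]
[]
t 9.0 tcp [591.4  67.1 102.2] vise xyz grasp 35.6 198.7 96.2 phi 48.8 r 47.3 F [-2.8  0.6  6.2] open 14.8 rot [ 0.32 -0.26  0.13]
```

View pics/h_scenec.png

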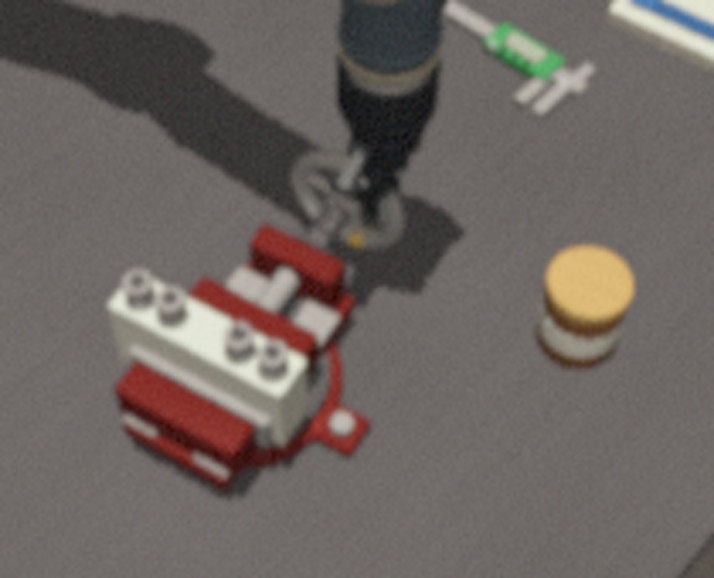

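View pics/h_wrist.png

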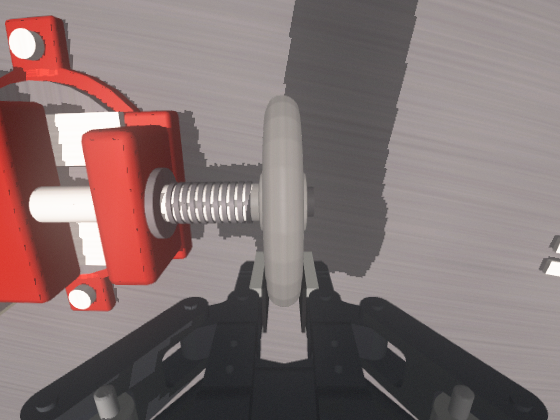

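```bash
python3 m.py 355,240 338,162; python3 - <<'E'
from m import *
print(ang((283.2,187.6)))
for a in (150,160,170,180): 
    t=np.radians(a);print(a,(proj(S,[vis(46*np.sin(t),197,65+46*np.cos(t))])[0]-[180,120]+.5)*3.4-.5)
E
```

```text
355,240 (np.float64(161.0), np.float64(0.8165307686615862))
338,162 (np.float64(-5.0), np.float64(0.3013200956072027))
(np.float64(168.0), np.float64(1.4539637957369398))
150 [364.12338247 238.40983606]
160 [356.84564148 237.13287251]
170 [349.17723714 234.74102446]
180 [341.33449951 231.31187203]
```

>>> apply_moves([
  [-0.0025, 0, 0.003, 0, 0, 0, -1],
  [-0.0045, 0, 0.006, 0, 0, 0, -1],
  [-0.006, 0, 0.009, 0, 0, 0, -1],
  [-0.006, 0, 0.009, 0, 0, 0, -1],
  [-0.006, 0, 0.009, 0, 0, 0, 0],
  [-0.006, 0, 0.009, 0, 0, 0, 0],
  [-0.006, 0, 0.009, 0, 0, 0, 0],
])

```text
time: 9.58
tool_pos: [598.1, 68.4, 93.7]
tool_rot: [-0.093, 0.996, 0.003, -0.002]
ft_force: [-0.2, -0.1, -0.2]
opening: 42.4
```

>>> apply_moves([
  [0, 0, -0.03, 0, 0, 0, 0],
  [0, 0, -0.07, 0, 0, 0, 0],
  [0, 0, -0.11, 0, 0, 0, 0],
  [0, 0, -0.15, 0, 0, 0, 0],
  [0, 0, -0.15, 0, 0, 0, 0],
  [0, 0, -0.15, 0, 0, 0, 0],
])

```text
time: 10.08
tool_pos: [600.4, 68.0, 247.0]
tool_rot: [-0.093, 0.996, 0.003, 0.002]
ft_force: [-0.4, 0.3, -0.4]
opening: 42.9
```

```bash
python3 w.py; python3 - <<'E'
from rig import env
from h import *
import cv2
for n in ["scene","wrist"]:
    p=env.read_camera(n);cv2.imwrite(f"pics/i_{n}.png",p["img"])
    print(env.mark_of(p,"wheel_mark")[:2])
    if n=="scene":cv2.imwrite("pics/i_scenec.png",cv2.resize(p["img"][120:290,180:390],None,fx=3.4,fy=3.4,interpolation=cv2.INTER_CUBIC))
s=env.state();print(s["tool_pos"],need(s,vis(0,0,250)))
E
```

```text
t 10.0833 tcp [600.4  68.  247. ] vise xyz grasp 44.6 198.0 241.0 phi 14.2 r 181.6 F [-0.4  0.3 -0.4] open 42.9 rot [0.34 0.25 0.1 ]
[{'position': [283.7, 186.8], 'score': 0.61}]
[{'position': [60.6, 122.1], 'score': 0.62}]
[597.71773947  67.59870734 241.91846628] (array([ 0.0423, -0.1979, -0.009 ]), array([ 0.34, -0.34,  0.11]))
```

View pics/i_scenec.png

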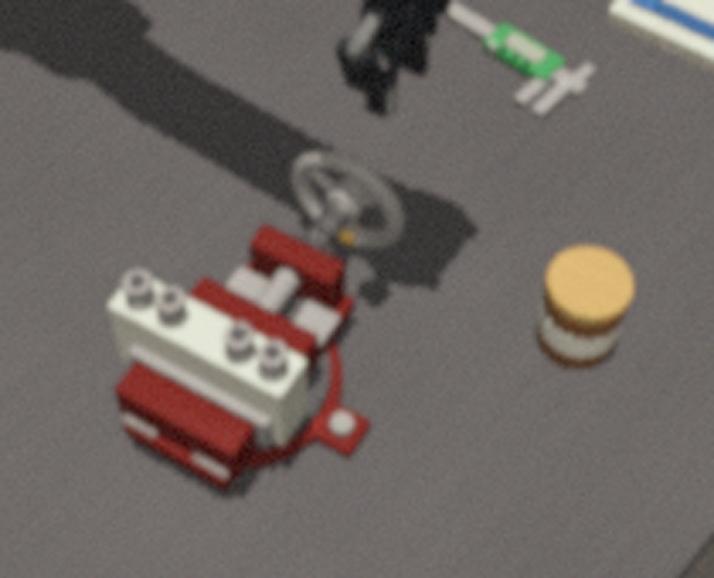

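>>> apply_moves([
  [0.042, -0.198, -0.009, 0, 0, 0, 0.6],
  [0.042, -0.198, -0.009, 0, 0, 0, 0.6],
  [0.042, -0.198, -0.009, 0, 0, 0, 0.6],
  [0.042, -0.198, -0.009, 0, 0, 0, 0.6],
  [0.042, -0.198, -0.009, 0, 0, 0, 0.6],
  [0.042, -0.198, -0.009, 0, 0, 0, 0.6],
  [0.042, -0.198, -0.009, 0, 0, 0, 0.6],
  [0.042, -0.198, -0.009, 0, 0, 0, 0.6],
])

```text
time: 10.95
tool_pos: [592.9, -134.0, 248.6]
tool_rot: [-0.093, 0.996, 0.003, -0.004]
ft_force: [0.4, 0.5, 0.9]
opening: 68.4
```

```bash
python3 w.py; python3 - <<'E'
from rig import env
from h import *
import cv2
p=env.read_camera("wrist");im=p["img"].copy();pickle.dump(p,open("j.pkl","wb"))
print(env.mark_of(p,"lifter0")[:5])
W=[vis(x,0,143) for x in (-59,-30,30,59)]+[vis(x,y,121) for x in(-76,76) for y in (-18,18)]
for q in proj(p,W): cv2.circle(im,tuple(int(round(v)) for v in q),2,(255,0,255),-1)
cv2.imwrite("pics/j_wrist.png",im);cv2.imwrite("pics/j_raw.png",cv2.resize(p["img"],(800,600)))
E
```

```text
t 10.95 tcp [ 592.9 -134.   248.6] vise xyz grasp 0.0 0.8 242.6 phi 0.0 r 177.6 F [0.4 0.5 0.9] open 68.4 rot [ 0.43 -0.46  0.13]
[{'position': [282.0, 256.5], 'score': 0.97}, {'position': [282.3, 231.5], 'score': 0.88}, {'position': [281.6, 132.6], 'score': 0.65}, {'position': [282.6, 169.4], 'score': 0.62}]
```

View pics/j_wrist.png

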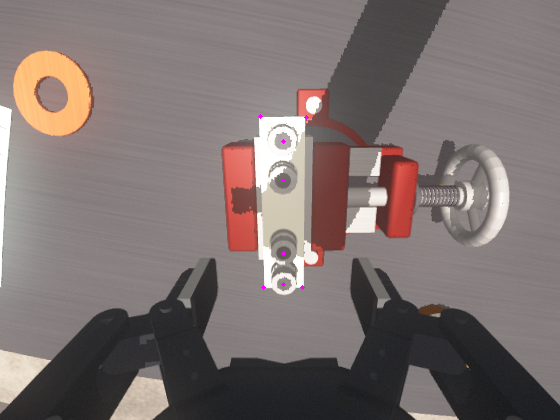

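View pics/j_raw.png

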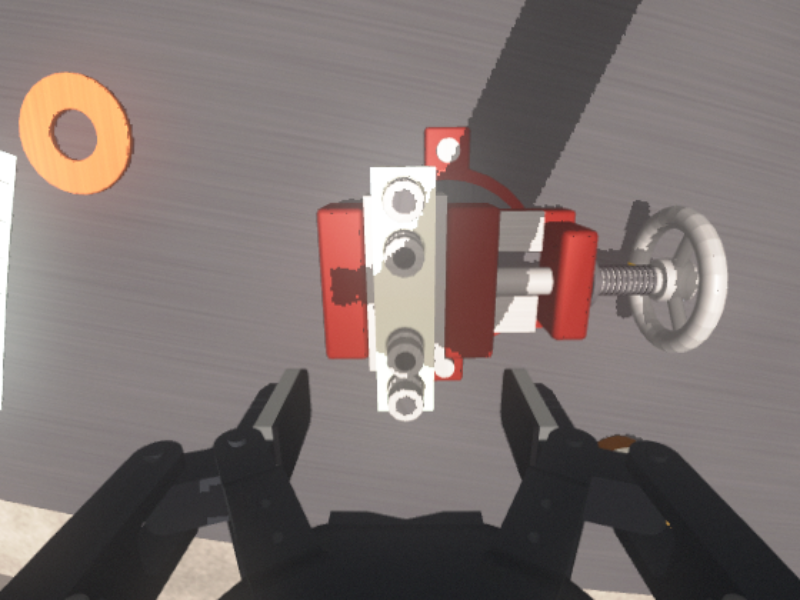

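```bash
python3 -c "
from h import *
from rig import env
s=env.state();print(s['tool_pos'],need(s,vis(0,0.3,170)),need(s,vis(0,0.3,113)))"
```

```text
[ 593.33803358 -132.61141595  249.03387807] (array([ 0.0002, -0.0024,  0.079 ]), array([ 0.43, -0.42,  0.29])) (array([-0.0002, -0.0028,  0.136 ]), array([ 0.43, -0.42,  0.29]))
```

>>> apply_moves([
  [0, -0.0024, 0.04, 0.4, -0.4, 0.3, 0.4],
  [0, -0.0025, 0.079, 0.4, -0.4, 0.3, 0.4],
  [0, -0.0025, 0.095, 0.4, -0.4, 0.3, 0.4],
  [0, -0.0027, 0.11, 0.4, -0.4, 0.3, 0.4],
  [0, -0.0028, 0.125, 0.4, -0.4, 0.3, 0.4],
  [0, -0.0028, 0.136, 0.4, -0.4, 0.3, 0.4],
  [0, -0.0028, 0.136, 0.4, -0.4, 0.3, 0.4],
  [0, -0.0028, 0.136, 0.4, -0.4, 0.3, 0.4],
])

```text
time: 11.72
tool_pos: [592.7, -133.4, 112.7]
tool_rot: [-0.093, 0.996, 0.0, -0.001]
ft_force: [-0.4, 0.7, 0.5]
opening: 60.0
```

```bash
python3 w.py;python3 - <<'E'
from rig import env
import cv2
p=env.read_camera("wrist");cv2.imwrite("pics/k_wrist.png",p["img"])
E
python3 w.py
```

```text
t 11.7167 tcp [ 592.7 -133.4  112.7] vise xyz grasp -0.0 1.4 106.7 phi -0.0 r 41.7 F [-0.4  0.7  0.5] open 60.0 rot [ 0.06 -0.06  0.08]
t 11.7667 tcp [ 593.3 -133.9  113.5] vise xyz grasp 0.5 0.9 107.5 phi 0.6 r 42.5 F [-0.9  0.  -0.1] open 59.3 rot [0.02 0.03 0.05]
```

View pics/k_wrist.png

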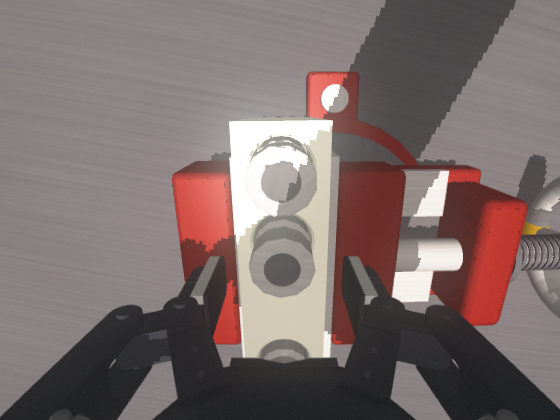

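Pads straddle the block evenly (block cols 240–332, pads 215 and 350), clear of the lifters. Close.

>>> apply_moves([
  [0, 0, 0, 0, 0, 0, -1],
  [0, 0, 0, 0, 0, 0, -1],
  [0, 0, 0, 0, 0, 0, -1],
  [0, 0, 0, 0, 0, 0, -1],
  [0, 0, 0, 0, 0, 0, -1],
  [0, 0, 0, 0, 0, 0, -1],
  [0, 0, 0, 0, 0, 0, -1],
  [0, 0, 0, 0, 0, 0, -1],
], newtons=90)

```text
time: 12.43
tool_pos: [594.2, -133.4, 115.1]
tool_rot: [-0.093, 0.996, 0.0, 0.001]
ft_force: [-1.4, 1.9, 6.6]
opening: 34.7
```

```bash
python3 w.py;python3 - <<'E'
from rig import env
import cv2
p=env.read_camera("wrist");cv2.imwrite("pics/l_wrist.png",p["img"])
E
python3 w.py
```

```text
t 12.4333 tcp [ 594.2 -133.4  115.1] vise xyz grasp 1.4 1.1 109.1 phi 1.9 r 44.1 F [-1.4  1.9  6.6] open 34.7 rot [0.02 0.17 0.09]
t 12.4833 tcp [ 594.2 -133.5  115.1] vise xyz grasp 1.4 1.1 109.1 phi 1.9 r 44.1 F [-1.5  2.2  5.4] open 34.6 rot [0.02 0.17 0.08]
```

View pics/l_wrist.png

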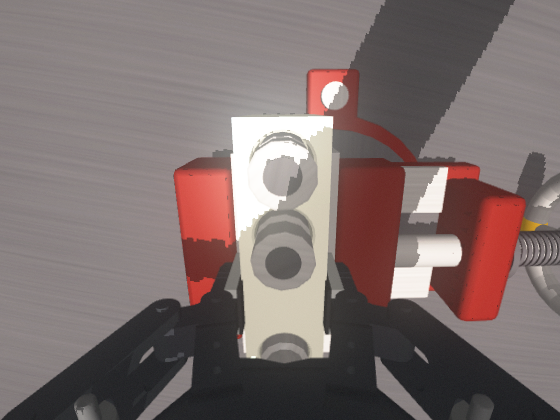

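>>> apply_moves([
  [0, 0, -0.001, 0, 0, 0, -1],
  [0, 0, -0.003, 0, 0, 0, -1],
  [0, 0, -0.005, 0, 0, 0, -1],
  [0, 0, -0.008, 0, 0, 0, -1],
  [0, 0, -0.011, 0, 0, 0, -1],
  [0, 0, -0.014, 0, 0, 0, -1],
  [0, 0, -0.017, 0, 0, 0, -1],
  [0, 0, -0.02, 0, 0, 0, -1],
])

```text
time: 13.15
tool_pos: [594.1, -133.4, 135.3]
tool_rot: [-0.093, 0.996, 0.0, 0.001]
ft_force: [-0.3, -0.0, -7.1]
opening: 34.7
```

```bash
python3 w.py;python3 - <<'E'
from rig import env
import cv2
for n in ["wrist","scene"]:
    p=env.read_camera(n);cv2.imwrite(f"pics/m_{n}.png",p["img"] if n=="wrist" else cv2.resize(p["img"][120:290,180:390],None,fx=3.4,fy=3.4,interpolation=cv2.INTER_CUBIC))
E
python3 w.py
```

```text
t 13.15 tcp [ 594.1 -133.4  135.3] vise xyz grasp 1.3 1.2 129.3 phi 1.2 r 64.3 F [-0.3 -0.  -7.1] open 34.7 rot [0.03 0.16 0.09]
t 13.25 tcp [ 594.5 -133.4  135.7] vise xyz grasp 1.7 1.1 129.7 phi 1.5 r 64.7 F [ 0.3  0.1 -7.2] open 34.7 rot [0.01 0.23 0.09]
```

View pics/m_wrist.png

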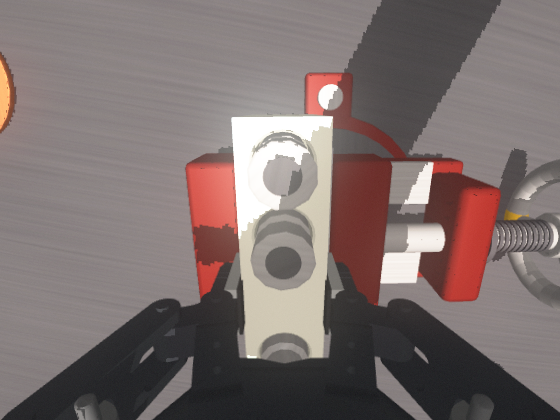

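View pics/m_scene.png

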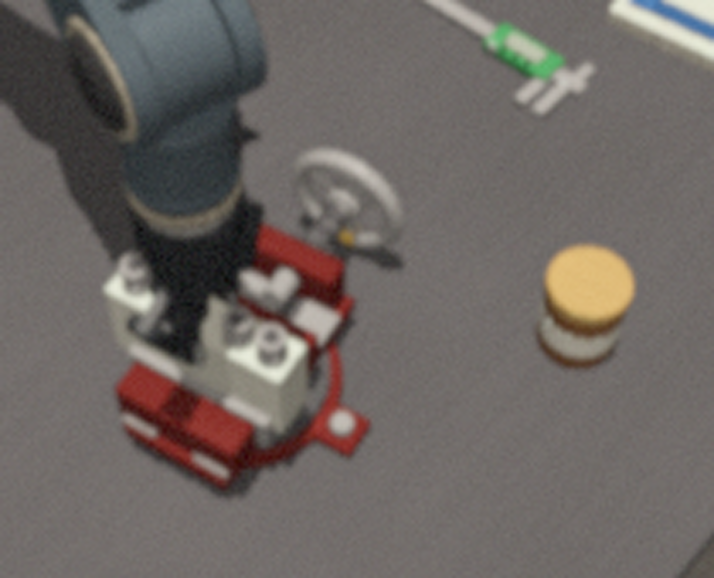

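>>> apply_moves([
  [0, 0, -0.006, 0, 0, 0, -1],
  [0, 0, -0.016, 0, 0, 0, -1],
  [0, 0, -0.028, 0, 0, 0, -1],
  [0, 0, -0.042, 0, 0, 0, -1],
  [0, 0, -0.056, 0, 0, 0, -1],
  [0, 0, -0.068, 0, 0, 0, -1],
  [0, 0, -0.076, 0, 0, 0, -1],
  [0, 0, -0.08, 0, 0, 0, -1],
])

```text
time: 13.92
tool_pos: [594.9, -133.7, 217.9]
tool_rot: [-0.093, 0.996, -0.0, 0.003]
ft_force: [0.1, 0.3, -7.8]
opening: 34.8
```

>>> apply_moves([
  [0, 0, 0, 0, 0, 0, -1],
  [0, 0, 0, 0, 0, 0, -1],
  [0, 0, 0, 0, 0, 0, -1],
  [0, 0, 0, 0, 0, 0, -1],
  [0, 0, 0, 0, 0, 0, -1],
  [0, 0, 0, 0, 0, 0, -1],
])

```text
time: 14.42
tool_pos: [594.6, -133.6, 217.3]
tool_rot: [-0.093, 0.996, 0.0, 0.003]
ft_force: [1.1, -0.1, -7.0]
opening: 34.8
```

```bash
python3 w.py;python3 - <<'E'
from rig import env
import cv2
for n in ["wrist","scene"]:
    p=env.read_camera(n);cv2.imwrite(f"pics/n_{n}.png",p["img"] if n=="wrist" else cv2.resize(p["img"][120:290,180:390],None,fx=3.4,fy=3.4,interpolation=cv2.INTER_CUBIC))
    for q in ["wheel_mark","caliper","disc","jar"]:print(n,q,[r["position"] for r in env.mark_of(p,q)[:1]])
E
python3 w.py
```

```text
t 14.4167 tcp [ 594.6 -133.6  217.3] vise xyz grasp 1.9 0.9 211.3 phi 0.7 r 146.3 F [ 1.1 -0.1 -7. ] open 34.8 rot [-0.03  0.34  0.09]
wrist wheel_mark [[460.0, 190.5]]
wrist caliper []
wrist disc [[37.6, 88.3]]
wrist jar [[442.4, 331.3]]
scene wheel_mark [[282.5, 185.1]]
scene caliper [[323.4, 132.5]]
scene disc [[148.6, 302.4]]
scene jar [[345.7, 219.9]]
t 14.9167 tcp [ 594.9 -133.7  217.9] vise xyz grasp 2.1 0.7 211.9 phi 0.8 r 146.9 F [ 0.2 -0.7 -7.7] open 34.8 rot [-0.05  0.4   0.09]
```

View pics/n_wrist.png

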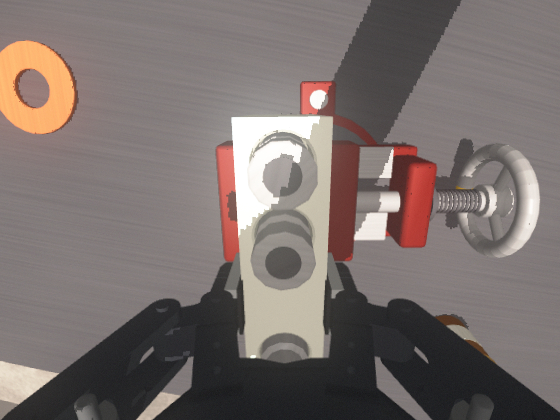

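View pics/n_scene.png

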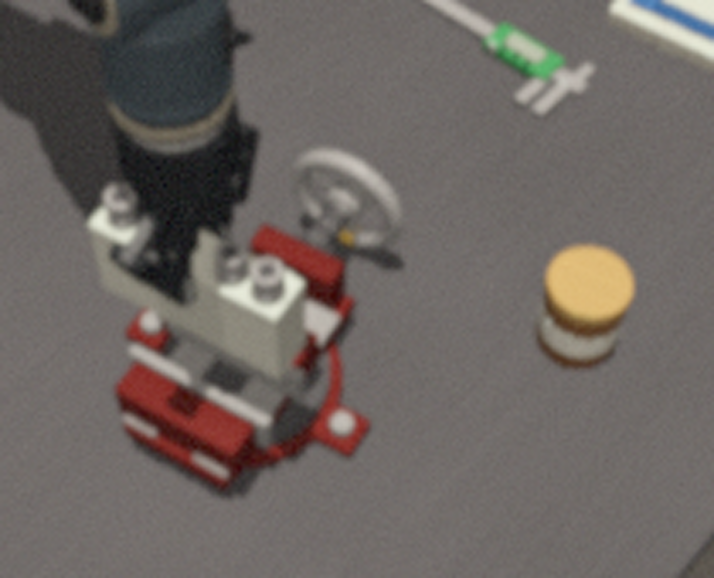

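```bash
python3 -c "
from rig import env
s=env.state();print(s['time'],s['tool_pos'],s['qd'].round(4));print(env.hand_in())"
```

```text
14.9167 [ 594.87287428 -133.6833408   217.91366087] [ 0.0012  0.0014  0.0012 -0.0006 -0.0016 -0.0009  0.0003]
the job is handed in; nothing more can be done
None
```

I backed the handwheel off about half a turn and lifted the block out level with its lifters in it. The job was handed in at 14.9 s; no verdict was reported.

- **Handwheel:** I turned it in two strokes, pinching the rim. In the scene camera, the yellow mark went from about -5° to about 173° (2.97 to 3.1 rad, roughly 178° in all). That reading is good to maybe 5 to 10°, well inside the 40° allowed. The mark was in the same place after the lift.
- **Block:** I gripped it at mid-length with a 90 N setting. The tool then rose about 102 mm, which puts the underside at about 147 mm, some 66 mm above the jaw tops.
- **Weight and level:** The wrist carried about 7.2 N, the full weight of block and lifters, so nothing was touching the vise. The tool's tilt is about 0.4°, and the block looks the same in the hand as it did before the lift. The arm was practically still at hand-in.
- **Lifters:** In the last pictures lifters are visible standing in the block with no sign of rising. I saw them only in part behind the gripper, and did not measure their heights.
- **Bystanders:** The arm never came near the caliper, disc or jar. Caliper and jar were detected within about 1 pixel of their starting positions. The disc's detected origin was about 6 pixels (roughly 15 mm) off its first reading. I take this as detector scatter, because that first reading disagreed by a similar amount with the other camera, but I did not check it further.

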